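# Load the red bit in the bench chuck and tighten it

### The arm

A 6-joint arm with a two-finger parallel gripper is mounted at the origin on the work surface; the furniture and walls round the work are solid. World frame = base frame: x ahead of the robot, y to its left, z up, the work surface at z = 0. Lengths are in m, angles in rad, forces in N, time in s.
With the tool pointing down it reaches from about 0.35 to 0.775 m from the base axis. Payload 7.3 kg.
Tool frame: the origin (TCP) lies at the very end of the fingers, on their centre line; the grasp point (between the pads) lies 19 mm behind it; z points along the fingers, y is the line along which they close (so a half turn about z gives the same grasp; the last joint's range is limited). The gripper opens to 92 mm and grips with 3 to 60 N. Pads are 19 mm wide; open, the fingers measure 130 mm over their backs; the gripper's body (75 mm by 190 mm) begins 47 mm behind the grasp point.
Start: joints at [1.162, 0.342, 1.524, -0, 1.275, -0.146], TCP at [0.136, 0.507, 0.227] pointing down, gripper open.
Joint ranges: [-2.53, 2.53], [-0.77, 2.02], [0.04, 2.7], [-1, 4.14], [0.28, 2.66], [-3.11, 3.11]. Speed limits (rad/s): [2.57, 2.57, 3.14, 3.14, 3.14, 3.14].

### API

Orientations are given as [roll, pitch, yaw] about the fixed x, y, z axes, in that order (R = Rz(yaw) Ry(pitch) Rx(roll)).
In Python, from cell import robot gives the robot as it stands.
- The arm moves only by the tool apply_moves, never from a script. Its argument "motion" is text: rows parted by semicolons, each of 7 numbers parted by spaces: the opening in per cent of the stroke, from 0 (shut) to 100 (fully open), then the shift along the tool's x, y, z in cm, then the turn, a rotation vector about the tool's x, y, z in rad. A call has 1 to 20 rows; each row shifts and turns the commanded pose from where the row before left it, along the tool's axes as they then stand; what a row does not reach is not made up. A row lasts 1/8 s, in which the tool goes at most 62.5 mm and 10.7 degrees, less where a joint would pass 70% of its speed; a pose out of reach is approached as far as the arm can. A call with a gripper value outside its range is refused whole. The fingers move at their own pace and stop on an object; "force" is the grip in N (left out, the last holds). Time passes only in rows, so rows that do not move let the fingers close. It gives the time, the measured TCP pose, the force, the opening and the grip force at its end, in the units of the state.
- robot.observe(): the state, without advancing time (a new reading comes with each control period).
- robot.read_camera(name): name is "scene" or "top" or "wrist"; returns a dict with "img" (384x512x3 uint8, red, green, blue), "fovy" (degrees; the focal length in pixels is half the picture's height over the tangent of half this angle, whatever the lens; pixels are square), "cx", "cy" (the principal point, pixels), "k1" (the pictures are not rectified: a ray, as slopes to the right and down, at radius r is drawn at 1 + k1 r^2 times it, then the intrinsics apply), "R" (3x3) and "t" (3): a world point X has camera coordinates R X + t; the wrist camera has in their place "hand_eye" (4x4, takes a point from camera to tool coordinates, whose origin is the TCP and whose axes are the flange's). Camera axes: x right, y down, z forward; pixel columns grow to the right and rows downward; lengths in m; the calibration is good to about 2 mm. A picture is of the moment at which its call begins: read the wrist's pose just before it. There is no depth.
- robot.hand_in(): hands the job in; it is judged then, once.
Trained networks look in a picture, given as the dict that the camera call returned (one of the last four; its "shot" number tells which), for a name from the list of things; names that differ only in an ending like _2 or _b are one class to them, and where a whole thing is asked for, a point or a joint stands for the part that bears it (a point fixed in the world has none). Each returns a list of dicts, best first, with "score" (0 to 1); they miss things now and then, are a little off and sometimes report something else, mostly with a low value. They report only what shows in the picture. A call takes as long as a camera call.
- robot.search_frame(target, picture): "centre" ([x, y, z] in m, in world coordinates, good to about 4 mm: the middle of the surface that is visible of it).
- robot.trace(target, picture): "pixels" (384x512 bool, what is visible of it).
The state is a dict: "time": time; "qpos": joint angles; "qvel": joint speeds; "joint_efforts": joint torques, N m; "tool_pos": TCP position; "tool_rot": TCP orientation; "contact_force": force on the tool from outside, world axes, zero at the start; "torque": the same for the moment, N m; "opening": finger opening in m; "grip_force": force on a finger pad.
Only numpy, scipy, OpenCV 4.12 (cv2) and the standard library are available. Lean on these libraries where they do the work, as an engineer would, in place of code of your own. Each camera call takes 0.05 s, during which the arm holds its last target. There are 200 camera calls.

### The job

Load the red bit from the bit rack in the bench chuck: draw it out by its shank, the only part that shows, lay it down to take it again by its square body, and slide it shank first all the way to the bottom of the open chuck, over the rest. Then turn the spoked sleeve clockwise, seen from the front, until the three jaws grip the shank firmly and hold the bit straight, and let go. Leave the other bits and everything else on the table where they are.

Things in the scene. Friction and masses are not known exactly. Their poses are not given: they have to be found in the camera images.
- bit_red_center (a point): THE BIT TO LOAD: centre of its red square body, 80 mm long, 14 x 14 mm. Own x runs along the bit to its point: body x = -40..40 mm; steel shank, 9 mm round, x = -90..-40, same axis; cone point x = 40..52. Starts level in the rack, axis 27 mm above the table, shank out towards the robot; only the shank and 2 to 14 mm of body show. About 70 g, balances at x = -11 mm; lies flat, axis 7 mm up
- bit_red_shank (a point): free end of the red bit's shank, on its axis
- bit_blue_center (a point): leave alone: bit in the rack with a blue body, else the same as the red one; centre of its body
- bit_green_center (a point): leave alone: bit in the rack with a green body, else the same as the red one; centre of its body
- rack_mouth (a point): middle of the open face, 29 mm up, of the bit rack: black block, clear roof, fixed, 96 mm deep, 132 wide, 42 high. x points into the rack, z up. Channels along x at y = -40, 0, 40 mm, each 20 mm wide, floor 20 and roof 38 mm above the table, hold the bits in any order. A bit comes out only straight along -x until its point passes the mouth
- chuck_mouth (a point): centre of the front face of the fixed bench chuck, on its level axis, 90 mm above the table. x points INTO the chuck, y to its left seen from the front, z up. Nose radius 26 mm. Open jaws (30 mm long, fronts flush with this face) leave a hole of 9 to 10 mm radius. Sleeve, radius 32 mm, x = 8..28 mm. Blue headstock, 64 mm wide, 118 tall, from x = 54 mm. Foot 80 mm wide, 12 thick
- chuck_bottom (a point): centre of the flat bottom of the chuck's bore, 38 mm behind the mouth, where a fully inserted shank ends; axes as for the mouth
- rest_top (a point): middle of the top of the rest, an upright steel blade whose middle stands 78 mm in front of the chuck's mouth and carries the bit while it is loaded: flat top 82 mm above the table (8 mm below the chuck axis), 24 mm long, only 8 mm wide, so that fingers holding the bit pass on both sides of it. With the jaws open the bit lies on it and its shank sags 4 to 6 mm on to the lower jaw
- sleeve (a joint): turn of the sleeve, rad: 0 open, grows clockwise seen from the front (top goes to the chuck's right, -y), end stop 2.95. Drives all three jaws, 2.3 mm inward per rad: they meet the shank at about 2.4 to 2.5 and grip it firmly from about 2.75. Needs about 3 N at a knob, more as it tightens; stays within 0.1 of where it is left. Starts at 0 to 0.4
- tool_wallet: flat black tool wallet lying open on the table, fixed, 198 mm (along its x) by 554 mm (along its y), its top firm and level, 7.2 mm above the table; origin at the middle of its underside
- jaw_low: lower jaw (origin on the chuck axis)
- jaw_left: upper left jaw (origin on the chuck axis)
- jaw_right: upper right jaw (origin on the chuck axis)
- spoke0 (a point): centre of the black ball (15 mm) on the end of one of the sleeve's four 7 mm thick spokes, 58 mm from the chuck axis and 18 mm behind the mouth; at sleeve = 0 it stands 45 degrees from straight up towards the chuck's left (+y); the others follow every 90 degrees. Can be pinched from above with the fingers closing along the chuck axis and swung round
- ipa_bottle: bystander, leave alone: white wash bottle with red spout, standing, 44 mm round, 134 mm tall; origin at the middle of its underside
- flux_tin: bystander, leave alone: yellow round tin, 47 mm round, 23 mm high; origin at the middle of its underside
- snips_blue: bystander, leave alone: blue-handled side cutters lying flat, 127 x 44 x 13 mm (length along its x); origin at the middle of its underside
- solder_spool: bystander, leave alone: spool of solder standing on its flange, about 55 x 74 x 42 mm; origin at the middle of its underside
- torch: bystander, leave alone: grey pocket torch standing on its head, 43 mm round, 122 mm tall; origin at the middle of its underside
- fuse_box: bystander, leave alone: small red and white carton, 35 x 59 x 23 mm (length along its y); origin at the middle of its underside
- multimeter_green: bystander, leave alone: dark green multimeter lying on its back, fixed, 192 x 96 x 64 mm (length along its x); origin at the middle of its underside

How it is judged:
By the outcome, as a careful person would: the job done as asked, in the order asked, and still so for the second after the job is handed in, with the robot touching nothing.
It also fails if it takes over 72 s, if anything falls off the work surface, if the arm or the gripper's body presses on something with over 40 N, if the wrist force passes 120 N, or if a joint passes its speed limit or range.

## Working session

There is one attempt and no reset: what is moved stays moved. The work goes in short steps, Python scripts to look and compute and a tool call to move; the robot and the scene stay as the last step left them, time stands still between calls to the robot, and variables do not carry over. Pictures are saved under pics/ and viewed, at most 10 in all, crops included, and the job is handed in when it is done.

Besides the shell and the picture viewer there is one more tool, called as name(argument=value, ...), one argument or row to a line, values as JSON. apply_moves: Moves the arm, as the interface text tells. Its arguments: {"type":"object","properties":{"motion":{"type":"string"},"force":{"type":"number"}},"required":["motion"]}

```bash
ls; mkdir -p pics; cat > h.py <<'E'
import numpy as np, cv2
from cell import robot
from scipy.spatial.transform import Rotation as Ro
def save(p,n): cv2.imwrite('pics/'+n,cv2.cvtColor(p['img'],cv2.COLOR_RGB2BGR))
def cam(p,st=None):
    f=192/np.tan(np.radians(p['fovy'])/2)
    if 'R' in p: return f,np.array(p['R']),np.array(p['t'])
    T=np.eye(4);T[:3,:3]=Ro.from_euler('xyz',st['tool_rot']).as_matrix();T[:3,3]=st['tool_pos']
    W=np.linalg.inv(T@np.array(p['hand_eye']));return f,W[:3,:3],W[:3,3]
def proj(p,X,st=None):
    f,R,t=cam(p,st);c=np.atleast_2d(X)@R.T+t;s=c[:,:2]/c[:,2:];r2=(s**2).sum(1,keepdims=True)
    return s*(1+p['k1']*r2)*f+[p['cx'],p['cy']]
def onz(p,uv,z,st=None):
    f,R,t=cam(p,st);uv=np.atleast_2d(np.array(uv,float));d=(uv-[p['cx'],p['cy']])/f;s=d.copy()
    for _ in range(20): s=d/(1+p['k1']*(s**2).sum(1,keepdims=True))
    D=np.c_[s,np.ones(len(s))]@R;C=-R.T@t
    return C+D*((z-C[2])/D[:,2])[:,None]
E
cat > a.py <<'E'
from h import *
np.set_printoptions(precision=4,suppress=True)
st=robot.observe();print(st['tool_pos'],st['tool_rot'],st['time'],st['contact_force'])
for n in ['scene','top']:
    p=robot.read_camera(n);save(p,n+'0.png')
    print(n,p['fovy'],p['k1'],-np.array(p['R']).T@np.array(p['t']))
    for k in ['bit_red_center','bit_red_shank','bit_blue_center','bit_green_center','rack_mouth','chuck_mouth','chuck_bottom','rest_top','spoke0','tool_wallet','ipa_bottle','flux_tin','snips_blue','solder_spool','torch','fuse_box','multimeter_green']:
        try:
            r=robot.search_frame(k,p)
            print(k,[(np.round(q['centre'],3).tolist(),round(q['score'],2)) for q in r[:4]])
        except Exception as e: print(k,e)
E
python3 a.py
```

```text
pics
[0.1362 0.5066 0.2261] [-3.1401 -0.0002  2.8788] 0.0 [ 0.4055  0.5722 -0.3387]
scene 47.240376661255866 0.04674692197037113 [ 0.0362 -0.9271  0.8301]
bit_red_center [([0.588, 0.156, 0.03], 0.39), ([0.355, 0.139, 0.062], 0.21)]
bit_red_shank [([0.467, -0.244, 0.021], 0.5), ([0.589, 0.154, 0.033], 0.48)]
bit_blue_center [([0.589, 0.196, 0.031], 0.58), ([0.356, 0.139, 0.061], 0.55)]
bit_green_center [([0.587, 0.233, 0.03], 0.62)]
rack_mouth [([0.646, 0.183, 0.04], 0.89)]
chuck_mouth [([0.654, -0.272, 0.057], 0.91)]
chuck_bottom [([0.653, -0.274, 0.056], 0.9)]
rest_top [([0.654, -0.27, 0.062], 0.68)]
spoke0 [([0.646, -0.28, 0.117], 0.63), ([0.355, 0.138, 0.057], 0.23)]
tool_wallet [([0.648, -0.284, 0.115], 0.54)]
ipa_bottle [([0.666, -0.084, 0.066], 0.85), ([0.587, 0.198, 0.031], 0.16)]
flux_tin [([0.544, -0.043, 0.024], 0.52), ([0.356, 0.139, 0.06], 0.24)]
snips_blue [([0.373, -0.348, 0.008], 0.82)]
solder_spool [([0.534, -0.356, 0.032], 0.77)]
torch [([0.359, 0.139, 0.059], 0.69)]
fuse_box [([0.466, -0.246, 0.019], 0.7)]
multimeter_green [([0.284, 0.236, 0.049], 0.97)]
top 57.4463
[... 363 characters left out ...]
([0.65, -0.253, 0.094], 0.79), ([0.359, 0.138, 0.091], 0.7)]
spoke0 [([0.649, -0.255, 0.121], 0.82), ([0.548, -0.036, 0.029], 0.7), ([0.664, -0.072, 0.083], 0.52)]
tool_wallet [([0.663, -0.071, 0.084], 0.36), ([0.294, 0.259, 0.048], 0.34)]
ipa_bottle [([0.661, -0.073, 0.083], 0.89), ([0.376, -0.345, 0.011], 0.54), ([0.546, -0.035, 0.033], 0.33)]
flux_tin [([0.548, -0.034, 0.032], 0.49), ([0.649, 0.206, 0.043], 0.39)]
snips_blue [([0.376, -0.346, 0.009], 0.73), ([0.655, -0.252, 0.091], 0.45)]
solder_spool [([0.536, -0.345, 0.035], 0.56)]
torch [([0.358, 0.139, 0.092], 0.77)]
fuse_box [([0.466, -0.24, 0.019], 0.84)]
multimeter_green [([0.292, 0.258, 0.048], 0.87), ([0.588, 0.157, 0.028], 0.4)]
```

View pics/scene0.png

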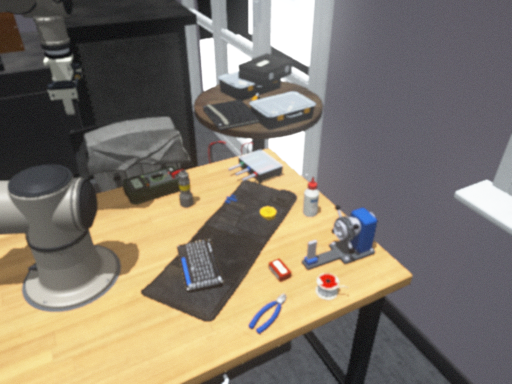

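View pics/top0.png

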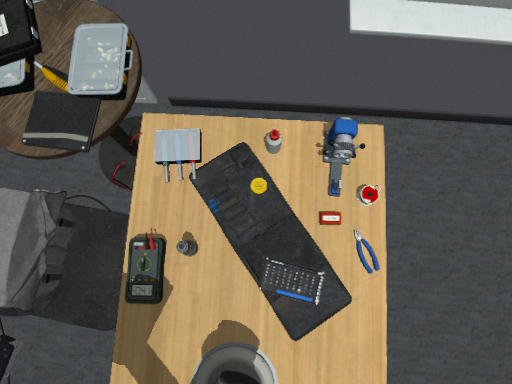

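The top view shows the rack at about (178,147) with three shanks below it, at u≈166, 180 and 194. The chuck is at about (342,140) and the rest at (335,186). The wallet lies diagonally between them. Next I'll zoom in.

```bash
python3 - <<'E'
import cv2,numpy as np
t=cv2.imread('pics/top0.png');s=cv2.imread('pics/scene0.png')
a=cv2.resize(t[115:205,145:215],None,fx=5,fy=5,interpolation=2)[:450,:350]
b=cv2.resize(t[115:205,310:380],None,fx=5,fy=5,interpolation=2)
c=np.hstack([a,b]);
d=cv2.resize(s[200:280,295:385],(90*4,80*4)); e=cv2.resize(s[140:190,225:305],(80*4,50*4))
o=np.zeros((600,800,3),np.uint8)
a=cv2.resize(t[118:188,145:210],None,fx=6,fy=6,interpolation=2);b=cv2.resize(t[112:202,310:380],None,fx=4,fy=4,interpolation=2)
o[:420,:390]=a; o[:360,400:680]=b
o[420:600,0:300]=cv2.resize(e,(300,180)); o[365:600,400:664]=cv2.resize(d,(264,235))
cv2.imwrite('pics/z0.png',o)
E
```

```text
(no output)
```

View pics/z0.png

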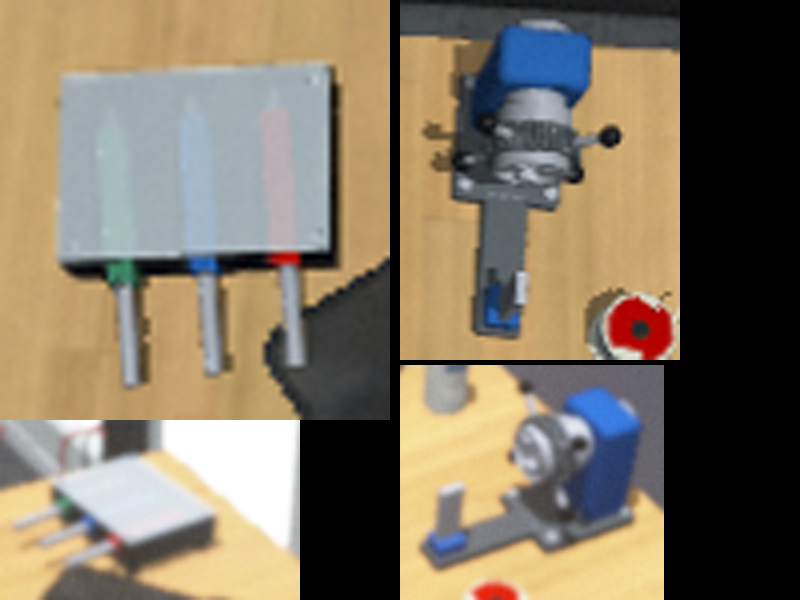

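The zoom shows the red bit rightmost in the rack: shank end at top px (194,178.8), shank/body joint at (192.5,161.7). The rest's blade top is at (340,184), with the chuck nose above it. I'll compute positions from these.

```bash
cat > b.py <<'E'
from h import *
np.set_printoptions(precision=4,suppress=True)
p=robot.read_camera('top')
A=lambda l:[(145+x/6,118+y/6) for x,y in l]
B=lambda l:[(310+(x-400)/4,112+y/4) for x,y in l]
print('shanks r,b,g end/junction',onz(p,A([(294,365),(286,265),(213,372),(204,272),(132,383),(123,285)]),.030))
print('roof fl fr bl br',onz(p,A([(60,262),(328,250),(62,75),(330,65)]),.042))
print('rest',onz(p,B([(516,305),(520,272)]),.082))
print('head',onz(p,B([(495,85),(585,92),(503,28),(590,35)]),.118))
print('ball r',onz(p,B([(610,136)]),.13))
for k in ['chuck_mouth','rest_top','spoke0','rack_mouth','tool_wallet']:
    for q in robot.trace(k,p)[:1]:
        v,u=np.nonzero(q['pixels']);print(k,q['score'],u.min(),u.max(),v.min(),v.max(),len(u))
w=robot.read_camera('wrist');print(w['fovy'],w['hand_eye'])
E
python3 b.py
```

```text
shanks r,b,g end/junction [[0.5565 0.1509 0.03  ]
 [0.606  0.1594 0.03  ]
 [0.551  0.1896 0.03  ]
 [0.6004 0.1989 0.03  ]
 [0.5436 0.228  0.03  ]
 [0.5919 0.2377 0.03  ]]
roof fl fr bl br [[0.5985 0.2659 0.042 ]
 [0.6111 0.1374 0.042 ]
 [0.6933 0.276  0.042 ]
 [0.7049 0.1448 0.042 ]]
rest [[ 0.5394 -0.254   0.082 ]
 [ 0.5626 -0.2566  0.082 ]]
head [[ 0.6821 -0.2309  0.118 ]
 [ 0.6807 -0.2918  0.118 ]
 [ 0.7236 -0.2361  0.118 ]
 [ 0.7221 -0.2955  0.118 ]]
ball r [[ 0.6461 -0.3049  0.13  ]]
chuck_mouth 0.63 323 364 117 196 1757
rest_top 0.67 323 364 116 196 1703
spoke0 0.63 323 365 140 156 311
rack_mouth 0.72 354 379 231 272 354
64.6709486231377 [[ 0.0006 -0.9689 -0.2476  0.0677]
 [ 1.      0.001  -0.0015 -0.0004]
 [ 0.0017 -0.2476  0.9689 -0.1593]
 [ 0.      0.      0.      1.    ]]
```

```bash
cat > plan.py <<'E'
from h import *
import sys
def rows(pos,yaw,grip,n=None,dyaw=None,start=None,vmax=.05):
    """straight move, tool down (roll pi), yaw turn dyaw (signed) spread evenly"""
    st=robot.observe() if start is None else start
    P=np.array(st['tool_pos'],float);R=Ro.from_euler('xyz',st['tool_rot'])
    T=Ro.from_euler('xyz',[np.pi,0,yaw]);pos=np.array(pos,float)
    if dyaw is None:
        dyaw=(yaw-st['tool_rot'][2]+np.pi)%(2*np.pi)-np.pi
    if n is None: n=int(max(1,np.ceil(np.linalg.norm(pos-P)/vmax),np.ceil(abs(dyaw)/.18)))
    out=[];Pc=P.copy();Rc=R
    for i in range(1,n+1):
        Pt=P+(pos-P)*i/n; Rt=Ro.from_euler('xyz',[np.pi,0,yaw-dyaw*(1-i/n)])
        s=np.round(Rc.inv().apply(Pt-Pc)*100,2);r=np.round((Rc.inv()*Rt).as_rotvec(),3)
        Pc=Pc+Rc.apply(s/100);Rc=Rc*Ro.from_rotvec(r)
        out.append(' '.join('%g'%v for v in [grip,*s,*r]))
    print(n,'; '.join(out));return {'tool_pos':Pc,'tool_rot':Rc.as_euler('xyz')}
E
python3 -c "
from plan import *
rows([.565,.16,.17],.10,27,dyaw=-2.779,n=16)"
```

```text
16 27 -3.15 -1.4 0.35 0 -0 0.173; 27 -3.34 -0.83 0.36 0 -0 0.174; 27 -3.44 -0.25 0.35 0 -0 0.174; 27 -3.43 0.36 0.36 0 -0 0.174; 27 -3.32 0.94 0.35 0 -0 0.173; 27 -3.1 1.5 0.36 0 -0 0.174; 27 -2.79 2.02 0.35 0 -0 0.174; 27 -2.41 2.47 0.36 0 -0 0.173; 27 -1.95 2.84 0.35 0 -0 0.174; 27 -1.42 3.14 0.36 -0 -0 0.174; 27 -0.86 3.34 0.35 -0 -0 0.173; 27 -0.27 3.43 0.35 -0 -0 0.174; 27 0.33 3.44 0.36 -0 -0 0.174; 27 0.92 3.32 0.35 -0 -0 0.173; 27 1.48 3.11 0.36 -0 -0 0.174; 27 1.99 2.82 0.35 -0 -0 0.174
```

apply_moves(
  motion="27 -3.15 -1.4 0.35 0 0 0.173; 27 -3.34 -0.83 0.36 0 0 0.174; 27 -3.44 -0.25 0.35 0 0 0.174; 27 -3.43 0.36 0.36 0 0 0.174; 27 -3.32 0.94 0.35 0 0 0.173; 27 -3.1 1.5 0.36 0 0 0.174; 27 -2.79 2.02 0.35 0 0 0.174; 27 -2.41 2.47 0.36 0 0 0.173; 27 -1.95 2.84 0.35 0 0 0.174; 27 -1.42 3.14 0.36 0 0 0.174; 27 -0.86 3.34 0.35 0 0 0.173; 27 -0.27 3.43 0.35 0 0 0.174; 27 0.33 3.44 0.36 0 0 0.174; 27 0.92 3.32 0.35 0 0 0.173; 27 1.48 3.11 0.36 0 0 0.174; 27 1.99 2.82 0.35 0 0 0.174; 27 0 0 0 0 0 0",
)

```text
time: 4.28
tool_pos: [0.5663, 0.1583, 0.1693]
tool_rot: [3.141, 0.0, 0.097]
contact_force: [-0.1, -0.1, 0.3]
opening: 0.0247
grip_force: 0.0
```

```bash
cat > c.py <<'E'
from h import *
np.set_printoptions(precision=4,suppress=True)
st=robot.observe();print(st['tool_pos'],st['tool_rot'],st['qpos'],st['contact_force'])
p=robot.read_camera('wrist');save(p,'w1.png')
for k in ['bit_red_center','bit_red_shank']:
    for q in robot.search_frame(k,p)[:3]: print(k,q['score'],q['centre'],proj(p,q['centre'],st))
    for q in robot.trace(k,p)[:2]:
        v,u=np.nonzero(q['pixels']);print(k,q['score'],u.min(),u.max(),v.min(),v.max(),len(u))
print('expected',proj(p,[[.5565,.1509,.027],[.606,.159,.027],[.551,.19,.027],[.575,.155,.027]],st))
E
python3 c.py
```

```text
[0.5663 0.1583 0.1693] [3.1414 0.0002 0.0965] [ 0.1424  0.505   1.4294 -0.0002  1.2073  1.6168] [-0.1309 -0.0909  0.2585]
bit_red_center 0.69 [0.5896, 0.1575, 0.0292] [[254.8431 159.5625]]
bit_red_center 0.62 408 457 192 238 1806
bit_red_center 0.61 247 261 139 192 523
bit_red_shank 0.68 [0.5875, 0.1555, 0.0298] [[256.648  161.9446]]
bit_red_shank 0.61 248 261 140 191 455
expected [[258.0253 191.8963]
 [254.9564 142.5763]
 [219.5921 193.5   ]
 [255.851  173.8326]]
```

View pics/w1.png

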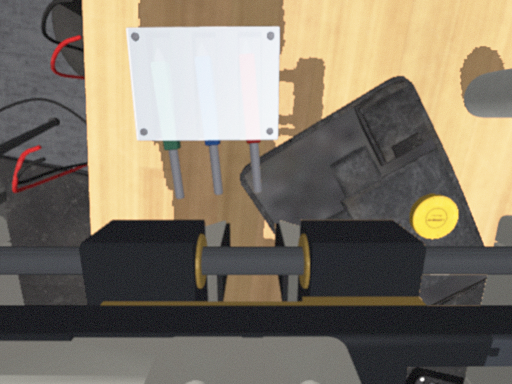

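The wrist view shows the red shank running from about (258,191) up to (254,142) at the red body sliver. The rack roof corners are at about (130,28), (279,28), (278,139) and (138,141). The wallet corner lies right of the shank, at (243,178).

```bash
cat > d.py <<'E'
from h import *
np.set_printoptions(precision=4,suppress=True)
st=robot.observe();p=robot.read_camera('wrist')
q=[q for q in robot.trace('bit_red_shank',p)][0]['pixels']
v,u=np.nonzero(q); m=[(vv,u[v==vv].mean(),(v==vv).sum()) for vv in range(v.min(),v.max()+1,6)]
print(np.array(m).round(1).tolist())
X=onz(p,np.c_[[a[1] for a in m],[a[0] for a in m]],.027,st);print(X)
c=np.polyfit(X[:,0],X[:,1],1);print('slope',c)
print('roof',onz(p,[(137,141),(278,139),(129,29),(280,28)],.042,st))
print('others tips',onz(p,[(180,197),(219,192),(174,150),(213,145)],.027,st))
print('wallet pts',onz(p,[(243,178),(403,78),(482,246),(283,228)],.0072,st))
E
python3 d.py
```

```text
[[138.0, 256.5, 12.0], [144.0, 257.0, 9.0], [150.0, 257.0, 9.0], [156.0, 258.0, 9.0], [162.0, 258.0, 9.0], [168.0, 259.0, 9.0], [174.0, 259.0, 9.0], [180.0, 259.5, 10.0], [186.0, 259.5, 10.0]]
[[0.6085 0.1606 0.027 ]
 [0.6028 0.1595 0.027 ]
 [0.5969 0.1589 0.027 ]
 [0.5911 0.1573 0.027 ]
 [0.5851 0.1566 0.027 ]
 [0.5792 0.155  0.027 ]
 [0.573  0.1543 0.027 ]
 [0.5669 0.1531 0.027 ]
 [0.5607 0.1524 0.027 ]]
slope [0.1765 0.0531]
roof [[0.5954 0.2721 0.042 ]
 [0.6107 0.1408 0.042 ]
 [0.6904 0.2798 0.042 ]
 [0.7044 0.1507 0.042 ]]
others tips [[0.5407 0.2329 0.027 ]
 [0.5502 0.1932 0.027 ]
 [0.5885 0.2409 0.027 ]
 [0.5974 0.2027 0.027 ]]
wallet pts [[ 0.5632  0.1702  0.0072]
 [ 0.6812  0.0205  0.0072]
 [ 0.5118 -0.1115  0.0072]
 [ 0.5105  0.1198  0.0072]]
```

```bash
python3 -c "
from plan import *
s=rows([.578,.1553,.06],.13,27,n=3)
s=rows([.578,.1553,.013],.13,27,n=3,start=s)
"
```

```text
3 27 0.43 0.22 3.68 -0 -0 -0.009; 27 0.42 0.23 3.68 -0 -0 -0.01; 27 0.42 0.24 3.67 -0 -0 -0.009
3 27 -0 -0 1.57 -0 -0 -0; 27 -0 -0 1.57 -0 -0 -0; 27 -0 -0 1.56 -0 -0 -0
```

apply_moves(
  motion="27 0.43 0.22 3.68 0 0 -0.01; 27 0.42 0.23 3.68 0 0 -0.01; 27 0.42 0.24 3.67 0 0 -0.012; 27 0 0 1.57 0 0 0; 27 0 0 1.57 0 0 0; 27 0 0 1.56 0 0 0; 27 0 0 0 0 0 0; 0 0 0 0 0 0 0; 0 0 0 0 0 0 0; 0 0 0 0 0 0 0",
  force=40,
)

```text
time: 5.88
tool_pos: [0.5789, 0.1557, 0.0135]
tool_rot: [-3.14, -0.002, 0.132]
contact_force: [0.3, 5.2, 0.2]
opening: 0.0071
grip_force: 39.8
```

apply_moves(
  motion="0 -0.5 -0.01 0 0 0 0; 0 -1 -0.02 -0.05 0 0 0; 0 -1 -0.02 -0.05 0 0 0; 0 -1 -0.02 0 0 0 0; 0 0 0 0 0 0 0",
)

```text
time: 6.5
tool_pos: [0.5422, 0.1504, 0.0137]
tool_rot: [-3.142, 0.002, 0.132]
contact_force: [-2.2, 1.7, -0.3]
opening: 0.007
grip_force: 39.8
```

```bash
python3 - <<'E'
from h import *
np.set_printoptions(precision=4,suppress=True)
st=robot.observe();p=robot.read_camera('wrist');save(p,'w2.png')
print(st['tool_pos'],st['contact_force'],st['torque'])
for k in ['bit_red_center','bit_red_shank']:
    for q in robot.search_frame(k,p)[:3]: print(k,q['score'],q['centre'],proj(p,q['centre'],st))
E
```

```text
[0.5422 0.1504 0.0137] [-2.1707  1.7131 -0.336 ] [0.1666 0.3953 0.116 ]
bit_red_center 0.58 [0.5825, 0.1566, 0.0345] [[250.0635 170.4662]]
bit_red_center 0.42 [0.5846, 0.1918, 0.034] [[174.4574 155.7941]]
bit_red_shank 0.91 [0.5846, 0.1555, 0.0353] [[253.0342 166.5999]]
bit_red_shank 0.46 [0.5829, 0.1926, 0.033] [[173.0113 158.9255]]
```

View pics/w2.png

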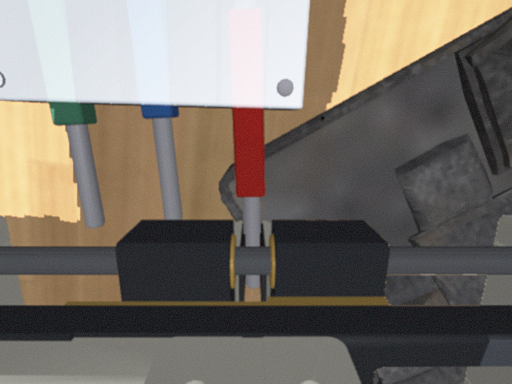

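The red body has come out cleanly (px 250,105–195) and lines up with the fingers. I'll keep pulling.

apply_moves(
  motion="0 -1.2 -0.02 0 0 0 0; 0 -1.2 -0.03 0 0 0 0; 0 -1.2 -0.02 0 0 0 0; 0 -1.2 -0.03 0 0 0 0; 0 -1.2 -0.02 0 0 0 0; 0 -1.2 -0.02 0 0 0 0; 0 -1 0 0 0 0 0; 0 -0.5 0 -1 0 0 0; 0 0 0 -3 0 0 0; 0 0 0 -3 0 0 0; 0 0 0 0 0 0 0",
)

```text
time: 8.02
tool_pos: [0.459, 0.1408, 0.0862]
tool_rot: [-3.142, -0.006, 0.132]
contact_force: [0.4, 0.2, -0.1]
opening: 0.0067
grip_force: 39.8
```

```bash
python3 - <<'E'
from h import *
np.set_printoptions(precision=4,suppress=True)
st=robot.observe();p=robot.read_camera('wrist');save(p,'w3.png')
print(st['tool_pos'],st['tool_rot'],st['contact_force'],st['torque'],st['qpos'])
for k in ['bit_red_center','bit_red_shank']:
    for q in robot.search_frame(k,p)[:3]: print(k,q['score'],q['centre'],proj(p,q['centre'],st))
p=robot.read_camera('scene')
f,R,t=cam(p);print(proj(p,[.5,.16,.09]));i=p['img']
u,v=proj(p,[.5,.16,.09])[0].astype(int)
a=cv2.resize(i[v-50:v+50,u-50:u+50],(400,400),interpolation=2)
b=robot.read_camera('wrist')['img'][:300]
o=np.zeros((400,800,3),np.uint8);o[:,:400]=a;o[:234,400:]=cv2.resize(b,(400,234));cv2.imwrite('pics/z3.png',o[:,:,::-1])
E
```

```text
[0.459  0.1408 0.0862] [-3.1415 -0.0059  0.1319] [ 0.38    0.2164 -0.1021] [-0.0675  0.2029  0.0142] [0.1379 0.4289 1.8374 0.0001 0.8693 1.5767]
bit_red_center 0.78 [0.5273, 0.1487, 0.1066] [[254.6409 107.3649]]
bit_red_shank 0.73 [0.5264, 0.1479, 0.1058] [[256.1337 109.7497]]
[[224.0412 166.3767]]
```

View pics/z3.png

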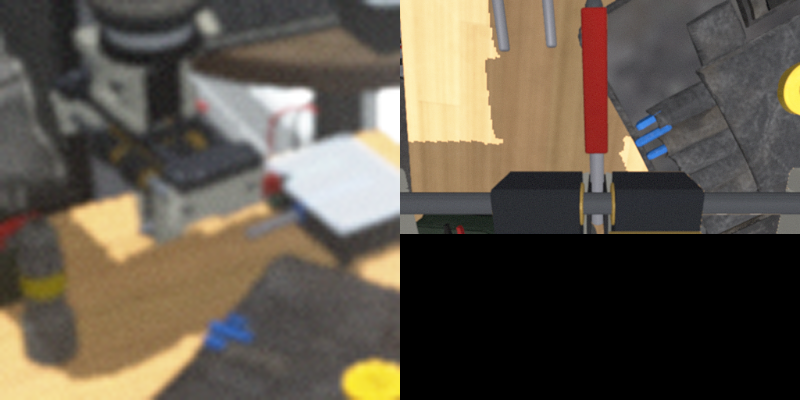

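The bit is out and held straight and level: the body runs from (595,10) to (595,150) in the right panel. Next I'll find a clear spot on the wallet.

```bash
python3 - <<'E'
from h import *
np.set_printoptions(precision=4,suppress=True)
p=robot.read_camera('top')
print(onz(p,[(192,178),(297,338),(350,297),(245,143),(213,205),(262,262),(272,288),(259,186)],.0072))
q=proj(p,[[.45,.0,.02],[.5,.04,.02],[.55,.08,.02],[.5,.0,.02],[.42,-.01,.02]]);print(q)
E
```

```text
[[ 0.5641  0.1616  0.0072]
 [ 0.1349 -0.162   0.0072]
 [ 0.2501 -0.3049  0.0072]
 [ 0.6804  0.0124  0.0072]
 [ 0.4871  0.0934  0.0072]
 [ 0.333  -0.0567  0.0072]
 [ 0.2635 -0.088   0.0072]
 [ 0.5506 -0.0366  0.0072]]
[[244.2149 218.9411]
 [231.3478 200.8414]
 [218.7611 183.1176]
 [245.2889 201.5864]
 [247.1049 229.7062]]
```

```bash
python3 -c "
from plan import *
s=rows([.424,-.008,.055],.6,0,n=5)
s=rows([.424,-.008,.0095],.6,0,n=4,start=s)
"
```

```text
5 0 -1.04 2.86 0.56 -0 0.002 -0.094; 0 -1.3 2.75 0.55 -0 -0 -0.093; 0 -1.54 2.61 0.56 -0 -0 -0.094; 0 -1.79 2.46 0.56 -0 -0 -0.094; 0 -2.01 2.28 0.55 -0 -0 -0.093
4 0 -0 -0 1.14 -0 -0 -0; 0 -0 -0 1.14 -0 -0 -0; 0 -0 -0 1.13 -0 -0 -0; 0 -0.01 -0 1.14 -0 -0 -0
```

apply_moves(
  motion="0 -1.04 2.86 0.56 0 0 -0.094; 0 -1.3 2.75 0.55 0 0 -0.093; 0 -1.54 2.61 0.56 0 0 -0.094; 0 -1.79 2.46 0.56 0 0 -0.094; 0 -2.01 2.28 0.55 0 0 -0.093; 0 0 0 1.2 0 0 0; 0 0 0 1.2 0 0 0; 0 0 0 1.1 0 0 0; 0 0 0 1 0 0 0; 0 0 0 0 0 0 0; 0 0 0 0 0 0 0",
)

```text
time: 9.7
tool_pos: [0.4248, -0.0077, 0.011]
tool_rot: [3.142, -0.0, 0.6]
contact_force: [0.1, -0.7, -0.7]
opening: 0.007
grip_force: 39.9
```

apply_moves(
  motion="0 0 0 0.2 0 0 0; 0 0 0 0 0 0 0; 9 0 0 0 0 0 0; 12 0 0 0 0 0 0; 20 0 0 0 0 0 0; 30 0 0 0 0 0 0; 30 0 0 -1 0 0 0; 30 0 0 -4 0 0 0; 30 2 0 -4 0 0 0; 30 2 0 0 0 0 0; 30 0 0 0 0 0 0",
  force=5,
)

```text
time: 11.08
tool_pos: [0.4585, 0.0151, 0.0998]
tool_rot: [3.14, -0.002, 0.601]
contact_force: [-1.6, 0.2, -0.3]
opening: 0.0273
grip_force: 0.0
```

```bash
cat > e.py <<'E'
from h import *
np.set_printoptions(precision=4,suppress=True)
st=robot.observe();p=robot.read_camera('wrist');save(p,'w4.png')
print(st['time'],st['tool_pos'],st['tool_rot'],st['contact_force'])
for k in ['bit_red_center','bit_red_shank']:
    for q in robot.search_frame(k,p)[:3]: print(k,q['score'],q['centre'],proj(p,q['centre'],st))
h=cv2.cvtColor(p['img'],cv2.COLOR_RGB2HSV);m=((h[...,0]<8)|(h[...,0]>172))&(h[...,1]>150)&(h[...,2]>60)
n,l,s,c=cv2.connectedComponentsWithStats(m.astype(np.uint8));i=1+s[1:,4].argmax();print(s[i],c[i])
r=cv2.minAreaRect(np.argwhere(l==i)[:,::-1].astype(np.float32));b=cv2.boxPoints(r);print(b)
X=onz(p,b,.0072+.014,st);print(X,X.mean(0));print(np.linalg.norm(X-np.roll(X,1,0),axis=1))
E
python3 e.py
```

```text
11.075 [0.4585 0.0151 0.0998] [ 3.1403 -0.0016  0.6011] [-1.5768  0.2394 -0.2816]
bit_red_center 0.74 [0.4816, 0.0317, 0.0228] [[251.8302 164.3385]]
bit_red_shank 0.79 [0.4806, 0.0278, 0.02] [[255.1547 167.5724]]
[ 244  115   18  101 1689] [252.0604 164.4168]
[[244. 215.]
 [244. 115.]
 [261. 115.]
 [261. 215.]]
[[0.443  0.0131 0.0212]
 [0.5092 0.0578 0.0212]
 [0.5165 0.0472 0.0212]
 [0.451  0.0015 0.0212]] [0.4799 0.0299 0.0212]
[0.014  0.0799 0.0129 0.0799]
```

View pics/w4.png

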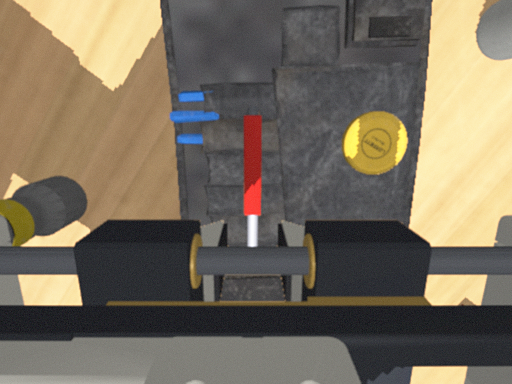

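The bit lies flat on the wallet, from px (252,115) to (252,215), and measures 80 x 14 mm as it should. I'll take it by its body.

```bash
python3 -c "
from plan import *
s=rows([.480,.030,.045],.595,30,n=2)
s=rows([.480,.030,.009],.595,30,n=3,start=s)
"
```

```text
2 30 1.41 0.03 2.68 -0.001 0.001 0.002; 30 1.4 0.02 2.67 -0 0 0.003
3 30 0 0 1.2 -0 0 -0; 30 0 0 1.2 -0 0 -0; 30 0 0 1.2 -0 0 -0
```

apply_moves(
  motion="30 1.41 0.03 2.68 0 0 0.002; 30 1.4 0.02 2.67 0 0 0.003; 30 0 0 1.2 0 0 0; 30 0 0 1.2 0 0 0; 30 0 0 1.1 0 0 0; 30 0 0 0 0 0 0; 0 0 0 0 0 0 0; 0 0 0 0 0 0 0; 0 0 0 0 0 0 0; 0 0 0 0 0 0 0",
  force=40,
)

```text
time: 12.48
tool_pos: [0.4815, 0.0301, 0.0109]
tool_rot: [3.141, -0.001, 0.595]
contact_force: [-1.1, 0.2, 5.7]
opening: 0.0131
grip_force: 40.0
```

```bash
python3 -c "
from plan import *
s=rows([.4815,.03,.09],.595,0,n=2)
s=rows([.50,-.20,.235],3.09,0,n=15,dyaw=2.495,start=s)
"
```

```text
2 0 -0 0 -3.96 0.001 -0.001 -0; 0 -0 0 -3.95 -0 0 -0
15 0 -0.76 1.34 -0.97 -0 0 -0.166; 0 -0.97 1.19 -0.96 -0 0 -0.167; 0 -1.15 1.02 -0.97 -0 0 -0.166; 0 -1.31 0.82 -0.97 -0 -0 -0.166; 0 -1.42 0.58 -0.97 -0 -0 -0.167; 0 -1.5 0.34 -0.96 -0 -0 -0.166; 0 -1.54 0.09 -0.97 -0 -0 -0.166; 0 -1.53 -0.16 -0.97 -0 -0 -0.167; 0 -1.48 -0.42 -0.96 -0 -0 -0.166; 0 -1.39 -0.66 -0.97 -0 -0 -0.166; 0 -1.26 -0.87 -0.97 -0 -0 -0.167; 0 -1.1 -1.08 -0.96 -0 -0 -0.166; 0 -0.91 -1.24 -0.97 -0 -0 -0.166; 0 -0.69 -1.38 -0.97 0 -0 -0.167; 0 -0.45 -1.47 -0.97 0 -0 -0.166
```

apply_moves(
  motion="0 0 0 -3.96 0 0 0; 0 0 0 -3.95 0 0 0; 0 -0.76 1.34 -0.97 0 0 -0.166; 0 -0.97 1.19 -0.96 0 0 -0.167; 0 -1.15 1.02 -0.97 0 0 -0.166; 0 -1.31 0.82 -0.97 0 0 -0.166; 0 -1.42 0.58 -0.97 0 0 -0.167; 0 -1.5 0.34 -0.96 0 0 -0.166; 0 -1.54 0.09 -0.97 0 0 -0.166; 0 -1.53 -0.16 -0.97 0 0 -0.167; 0 -1.48 -0.42 -0.96 0 0 -0.166; 0 -1.39 -0.66 -0.97 0 0 -0.166; 0 -1.26 -0.87 -0.97 0 0 -0.167; 0 -1.1 -1.08 -0.96 0 0 -0.166; 0 -0.91 -1.24 -0.97 0 0 -0.166; 0 -0.69 -1.38 -0.97 0 0 -0.167; 0 -0.45 -1.47 -0.97 0 0 -0.166; 0 0 0 0 0 0 0; 0 0 0 0 0 0 0",
)

```text
time: 14.85
tool_pos: [0.4992, -0.1993, 0.2339]
tool_rot: [3.141, -0.001, 3.087]
contact_force: [-1.0, 0.6, -0.9]
opening: 0.0131
grip_force: 40.0
```

```bash
cat > f.py <<'E'
from h import *
np.set_printoptions(precision=4,suppress=True)
st=robot.observe();p=robot.read_camera('wrist');save(p,'w5.png')
import pickle;pickle.dump((p,st),open('w5.pkl','wb'))
print(st['time'],st['tool_pos'],st['tool_rot'],st['qpos'],st['opening'],st['grip_force'])
for k in ['chuck_mouth','rest_top','spoke0','bit_red_shank','bit_red_center']:
    for q in robot.search_frame(k,p)[:2]: print(k,q['score'],q['centre'],proj(p,q['centre'],st))
print(proj(p,[[.551,-.255,.082],[.629,-.259,.09]],st))
cv2.imwrite('pics/z5.png',cv2.resize(p['img'][:230,:,::-1],(800,359),interpolation=2))
E
python3 f.py
```

```text
14.85 [ 0.4992 -0.1993  0.2339] [ 3.1406 -0.0011  3.0865] [-0.5227  0.3603  1.4764  0.0004  1.3064 -2.0385] 0.013120442811192587 39.99927878379822
chuck_mouth 0.82 [0.5448, -0.2531, 0.0181] [[212.8667 209.4096]]
rest_top 0.78 [0.5452, -0.2511, 0.0156] [[214.6668 209.0554]]
bit_red_shank 0.97 [0.479, -0.1991, 0.2426] [[251.0428 210.8209]]
bit_red_center 0.84 [0.4761, -0.2007, 0.2438] [[247.6113 206.2984]]
bit_red_center 0.18 [0.5438, -0.2539, 0.0145] [[212.537  207.8925]]
[[204.2688 232.1813]
 [206.1144 299.4559]]
```

View pics/z5.png

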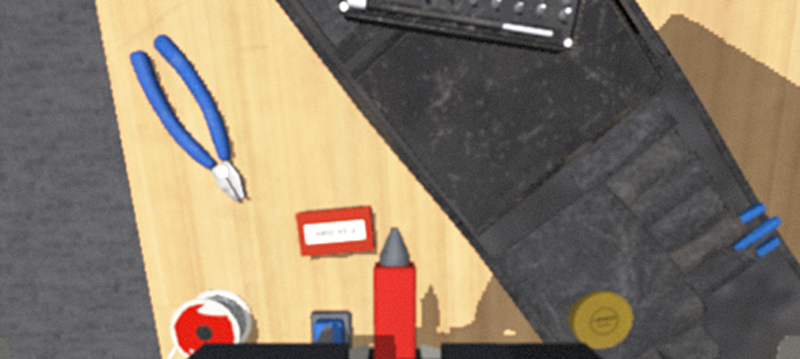

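The view looks back toward the robot: snips, fuse box, and the rest base at (330,328). The chuck is hidden behind the gripper, so I'll shift forward to see it.

apply_moves(
  motion="0 -4 0 0 0 0 0; 0 -4 0 0 0 0 0; 0 -3.5 0 0 0 0 0; 0 0 0 0 0 0 0; 0 0 0 0 0 0 0",
)

```text
time: 15.78
tool_pos: [0.6138, -0.2056, 0.2342]
tool_rot: [3.141, -0.001, 3.09]
contact_force: [-1.5, -0.6, -0.5]
opening: 0.0134
grip_force: 40.0
```

```bash
sed -i 's/z5.png/z6.png/;s/w5/w6/g' f.py; sed -i 's/^cv2.imwrite.*/cv2.imwrite("pics\/z6.png",cv2.resize(p["img"][60:260,100:300,::-1],(600,600),interpolation=2))/' f.py; python3 f.py
```

```text
15.775 [ 0.6138 -0.2056  0.2342] [ 3.1412 -0.0012  3.0898] [-0.4415  0.5702  1.1345 -0.0001  1.4382 -1.9605] 0.013448534205979865 39.99918043613434
chuck_mouth 0.79 [0.6311, -0.2562, 0.0116] [[214.1913 186.681 ]]
rest_top 0.89 [0.6346, -0.2535, 0.0105] [[216.5898 189.0148]]
spoke0 0.52 [0.6433, -0.2371, 0.0948] [[223.7223 215.1769]]
bit_red_shank 0.56 [0.5939, -0.2068, 0.2447] [[248.5697 212.5401]]
bit_red_center 0.63 [0.5935, -0.2032, 0.2443] [[255.5172 211.2232]]
[[200.2471 124.4412]
 [202.1139 201.6666]]
```

View pics/z6.png

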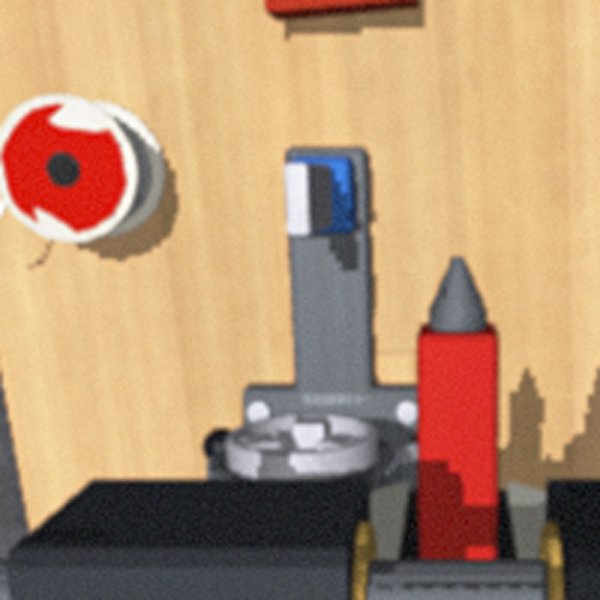

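The view shows the rest's white blade top at px (199.5,126). The nose rim runs from (175,209) to (227,207), and the bit is held straight. I'll compute the axis from these.

```bash
python3 - <<'E'
from h import *
import pickle
np.set_printoptions(precision=4,suppress=True)
p,st=pickle.load(open('w6.pkl','rb'))
Z=lambda l:[(100+x/3,60+y/3) for x,y in l]
r=onz(p,Z([(286,163),(309,163),(311,235),(289,235)]),.082,st);print('rest',r,r.mean(0))
print('nose rim',onz(p,Z([(226,447),(380,442)]),.09,st))
print('nose top',onz(p,Z([(308,412)]),.116,st))
print('foot bar',onz(p,Z([(286,155),(297,383),(369,150),(372,383)]),.012,st))
print('foot wide edge',onz(p,Z([(245,388),(420,386)]),.012,st))
print('bit cone tip, body corners',onz(p,Z([(457,257),(420,333),(496,327)]),st['tool_pos'][2]+.0033,st))
for d,h in ((.0,.09),):
  c=np.array([.629,-.259]);print(proj(p,[[.629,-.259+.026,.09],[.629,-.259-.026,.09],[.629,-.259,.116]],st))
E
```

```text
rest [[ 0.541  -0.259   0.082 ]
 [ 0.5414 -0.2514  0.082 ]
 [ 0.5649 -0.2528  0.082 ]
 [ 0.5645 -0.2602  0.082 ]] [ 0.5529 -0.2558  0.082 ]
nose rim [[ 0.6355 -0.2877  0.09  ]
 [ 0.6364 -0.2339  0.09  ]]
nose top [[ 0.6177 -0.2532  0.116 ]]
foot bar [[ 0.5366 -0.2714  0.012 ]
 [ 0.6313 -0.2759  0.012 ]
 [ 0.5364 -0.2377  0.012 ]
 [ 0.633  -0.2436  0.012 ]]
foot wide edge [[ 0.6324 -0.2985  0.012 ]
 [ 0.6353 -0.223   0.012 ]]
bit cone tip, body corners [[ 0.5606 -0.2032  0.2375]
 [ 0.5733 -0.2102  0.2375]
 [ 0.573  -0.197   0.2375]]
[[227.0623 200.439 ]
 [177.2318 202.8905]
 [197.7398 209.0303]]
```

```bash
python3 -c "
from plan import *
s=rows([.527,-.2545,.20],3.088,0,n=3)
s=rows([.527,-.2545,.0885],3.088,0,n=4,start=s)
"
```

```text
3 0 2.81 -1.77 1.17 -0 0.001 0; 0 2.82 -1.76 1.17 -0 -0 0.001; 0 2.81 -1.77 1.18 -0 -0 0
4 0 -0 0 2.79 -0 -0 0; 0 -0 0 2.78 -0 -0 0; 0 -0 0 2.79 -0 -0 0; 0 -0.01 0 2.79 -0 -0 0
```

apply_moves(
  motion="0 2.81 -1.77 1.17 0 0 0; 0 2.82 -1.76 1.17 0 0 0; 0 2.81 -1.77 1.18 0 0 0; 0 0 0 2.8 0 0 0; 0 0 0 2.8 0 0 0; 0 0 0 2.8 0 0 0; 0 0 0 2.2 0 0 0; 0 0 0 0 0 0 0; 0 0 0 0 0 0 0",
)

```text
time: 17.2
tool_pos: [0.5279, -0.2549, 0.0945]
tool_rot: [-3.141, 0.002, 3.09]
contact_force: [-0.5, -0.0, -1.1]
opening: 0.0133
grip_force: 40.0
```

```bash
python3 - <<'E'
from plan import *
st=robot.observe();print(st['tool_pos'],st['tool_rot'],st['contact_force'],st['torque'])
p=robot.read_camera('scene');
u,v=proj(p,[.6,-.257,.09])[0].astype(int);print(u,v,proj(p,[[.6308,-.26,.09],[.615,-.2592,.0915]]))
a=cv2.resize(p['img'][v-45:v+45,u-55:u+65],(800,600),interpolation=2);cv2.imwrite('pics/z7.png',a[...,::-1])
s=rows([.5805,-.2573,st['tool_pos'][2]],3.088,0,n=5)
E
```

```text
[ 0.5278968  -0.25486703  0.0945262 ] [-3.14078000e+00  1.54598888e-03  3.08965225e+00] [-0.45671352 -0.03001131 -1.05426468] [-0.01130672  0.01053657  0.02806058]
327 233 [[337.78487167 230.08424205]
 [332.67829669 231.33608047]]
5 0 -1.05 0.01 0.01 -0.001 0.002 0; 0 -1.05 0 0 -0 0 0.001; 0 -1.05 0.01 0.01 -0 0 0; 0 -1.05 0.01 0 -0 0 0; 0 -1.05 0.01 0.01 -0 0 0.001
```

View pics/z7.png

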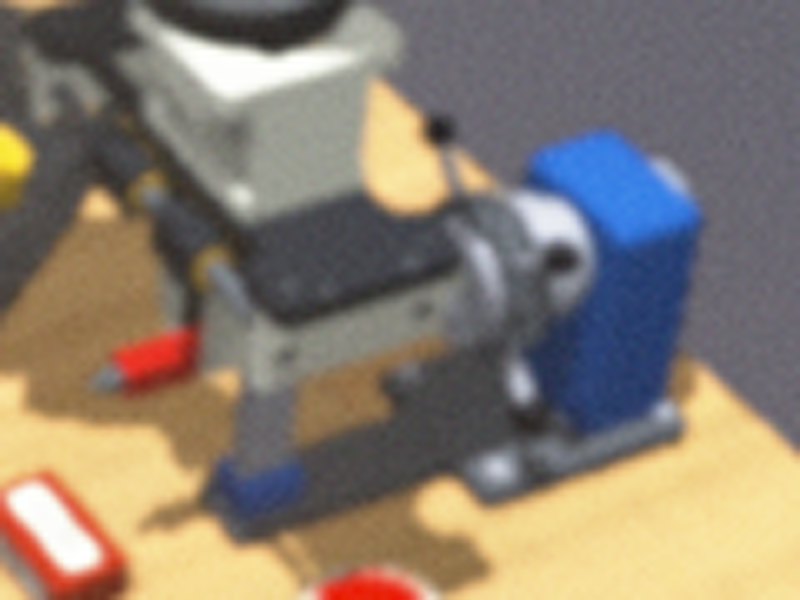

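The scene view shows the bit body under the gripper at (150,360), aligned with the chuck. Spoke balls are at (437,128) upper left, (560,258) right and (525,415) low. I'll insert now.

apply_moves(
  motion="0 0 0 0.6 0 0 0; 0 0 0 0 0 0 0; 0 -1.05 0 0 0 0 0; 0 -1.05 0.01 0 0 0 0; 0 -1.05 0.01 0 0 0 0; 0 0 0 0 0 0 0; 0 0 0 0 0 0 0",
)

```text
time: 18.12
tool_pos: [0.5587, -0.2557, 0.0872]
tool_rot: [3.141, -0.001, 3.09]
contact_force: [0.1, -0.0, -0.9]
opening: 0.0132
grip_force: 40.0
```

apply_moves(
  motion="0 -0.8 0.01 0 0 0 0; 0 -0.8 0 0 0 0 0; 0 -0.4 0 0 0 0 0; 0 0 0 0 0 0 0; 0 0 0 0 0 0 0",
)

```text
time: 18.75
tool_pos: [0.5787, -0.2567, 0.0873]
tool_rot: [3.141, -0.0, 3.09]
contact_force: [0.1, -0.4, 0.0]
opening: 0.013
grip_force: 40.0
```

apply_moves(
  motion="0 -0.2 0 0 0 0 0; 0 -0.2 0 0 0 0 0; 0 0 0 0 0 0 0; 0 0 0 0 0 0 0",
)

```text
time: 19.25
tool_pos: [0.5807, -0.2568, 0.0868]
tool_rot: [3.14, -0.005, 3.09]
contact_force: [-7.8, 0.6, 0.7]
opening: 0.0135
grip_force: 40.0
```

apply_moves(
  motion="0 0 0 0.12 0 0 0; 10 0 0 0 0 0 0; 18 0 0 0 0 0 0; 18 0 0 0 0 0 0; 30 0 0 0 0 0 0; 30 0 0 -2 0 0 0; 30 0 0 -5 0 0 0; 30 0 0 -5 0 0 0; 30 0 0 0 0 0 0",
  force=20,
)

```text
time: 20.38
tool_pos: [0.585, -0.2581, 0.2113]
tool_rot: [-3.137, 0.009, 3.09]
contact_force: [0.1, -0.5, -0.9]
opening: 0.0277
grip_force: 0.0
```

```bash
python3 - <<'E'
from plan import *
s=rows([.648,-.25,.255],1.517,30,n=10)
E
```

```text
10 30 -0.63 0.11 -0.43 -0.004 0.009 0.157; 30 -0.6 0.21 -0.44 0 0 0.158; 30 -0.56 0.3 -0.44 0 0 0.157; 30 -0.5 0.39 -0.43 0 0 0.157; 30 -0.44 0.46 -0.44 0 -0 0.158; 30 -0.36 0.52 -0.44 0 -0 0.157; 30 -0.28 0.57 -0.43 0 -0 0.157; 30 -0.18 0.61 -0.44 0 -0 0.157; 30 -0.08 0.63 -0.44 0 -0 0.158; 30 0.01 0.64 -0.43 0 -0 0.157
```

apply_moves(
  motion="30 -0.63 0.11 -0.43 0 0 0.157; 30 -0.6 0.21 -0.44 0 0 0.158; 30 -0.56 0.3 -0.44 0 0 0.157; 30 -0.5 0.39 -0.43 0 0 0.157; 30 -0.44 0.46 -0.44 0 0 0.158; 30 -0.36 0.52 -0.44 0 0 0.157; 30 -0.28 0.57 -0.43 0 0 0.157; 30 -0.18 0.61 -0.44 0 0 0.157; 30 -0.08 0.63 -0.44 0 0 0.158; 30 0.01 0.64 -0.43 0 0 0.157; 30 0 0 0 0 0 0; 30 0 0 0 0 0 0",
)

```text
time: 21.88
tool_pos: [0.6456, -0.2489, 0.2488]
tool_rot: [-3.14, -0.001, 1.52]
contact_force: [0.2, -1.0, -0.5]
opening: 0.0278
grip_force: 0.0
```

```bash
cat > g.py <<'E'
from h import *
import pickle,sys
np.set_printoptions(precision=4,suppress=True)
st=robot.observe();p=robot.read_camera('wrist');pickle.dump((p,st),open('w8.pkl','wb'))
print(st['time'],st['tool_pos'],st['tool_rot'],st['qpos'][5])
M=np.array([.6308,-.26,.09]);a=-.054;ax=np.array([np.cos(a),np.sin(a),0]);ly=np.array([-np.sin(a),np.cos(a),0])
def ball(th): return M+.018*ax+.058*(np.sin(th)*ly+np.cos(th)*np.array([0,0,1]))
for s in (0,.1,.2,.3,.4): print(s,[proj(p,ball(t-s),st)[0].round(1).tolist() for t in (np.pi/4,3*np.pi/4,-np.pi/4)])
for q in robot.search_frame('spoke0',p)[:4]: print('spoke0',q['score'],q['centre'],proj(p,q['centre'],st))
print('bit exp center/tip/junction',proj(p,[M-.052*ax+[0,0,-.001],M-.104*ax,M-.012*ax],st))
cv2.imwrite('pics/%s.png'%sys.argv[1],cv2.resize(p['img'][20:320,56:456,::-1],(800,600),interpolation=2))
E
python3 g.py z8
```

```text
21.875 [ 0.6456 -0.2489  0.2488] [-3.1402 -0.0007  1.5198] -0.4276626223608549
0 [[258.3, 157.7], [257.2, 148.4], [257.6, 241.0]]
0.1 [[258.4, 163.0], [257.2, 145.4], [257.5, 242.9]]
0.2 [[258.4, 168.7], [257.3, 142.7], [257.4, 244.2]]
0.3 [[258.4, 174.8], [257.4, 140.4], [257.4, 244.8]]
0.4 [[258.4, 181.1], [257.5, 138.6], [257.3, 244.9]]
spoke0 0.9 [0.6506, -0.254, 0.1193] [[259.3246 190.6437]]
spoke0 0.23 [0.6707, -0.2492, 0.1081] [[278.746  182.4336]]
bit exp center/tip/junction [[192.768  190.0188]
 [144.5433 190.0431]
 [229.6006 190.3889]]
```

View pics/z8.png

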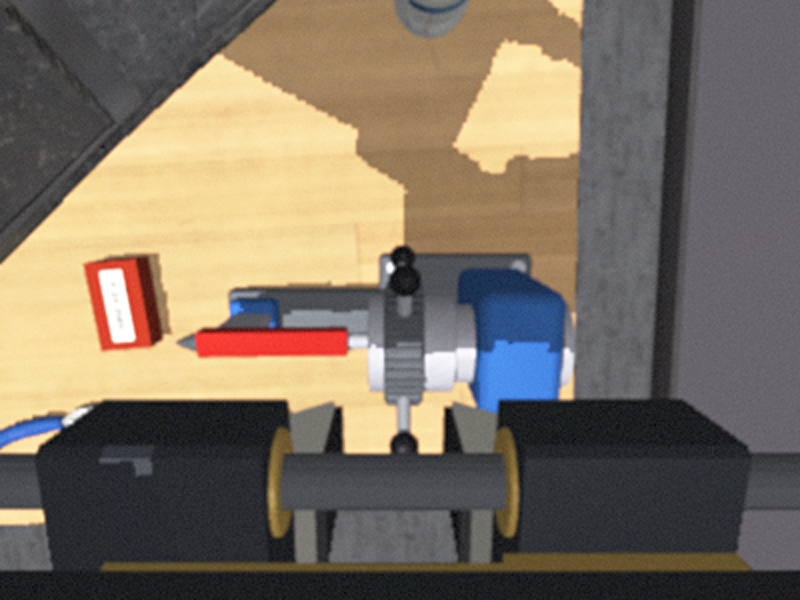

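The view shows the bit seated and straight: tip at px (146,190) and shank junction at (230,190), both where full insertion puts them. The spoke balls at (258.5,160) and (257.5,240) give sleeve ≈ 0.03. Now I'll pinch spoke0.

```bash
cat > arc.py <<'E'
from plan import *
def arc(t0,t1,n,g,r=5.8):
    t=np.linspace(t0,t1,n+1);print('; '.join('%g %.2f 0 %.2f 0 0 0'%(g,r*(np.sin(b)-np.sin(a)),-r*(np.cos(b)-np.cos(a))) for a,b in zip(t[:-1],t[1:])))
M=np.array([.6308,-.26,.09]);al=-.054;ax=np.array([np.cos(al),np.sin(al),0]);ly=np.array([-np.sin(al),np.cos(al),0]);uz=np.array([0,0,1.])
def tcp(th,dz): return M+.018*ax+.058*(np.sin(th)*ly+np.cos(th)*uz)+[0,0,dz]
E
python3 -c "
from arc import *
s=rows(tcp(.755,.03),1.517,24,n=3)
s=rows(tcp(.755,-.015),1.517,24,n=3,start=s);print(s)
arc(.755,-.87,12,0)"
```

```text
3 24 0.93 0.13 2.9 -0.001 -0 0.001; 24 0.93 0.13 2.9 0 -0 0; 24 0.93 0.13 2.9 0 -0 0.001
3 24 -0 -0 1.5 0 -0 -0; 24 -0 -0 1.5 0 -0 -0; 24 -0 -0 1.5 0 -0 -0
{'tool_pos': array([ 0.65093041, -0.22126945,  0.11725549]), 'tool_rot': array([ 3.14146159e+00, -4.56498362e-04,  1.51657446e+00])}
0 -0.61 0 -0.50 0 0 0; 0 -0.67 0 -0.41 0 0 0; 0 -0.72 0 -0.32 0 0 0; 0 -0.75 0 -0.22 0 0 0; 0 -0.78 0 -0.11 0 0 0; 0 -0.78 0 -0.01 0 0 0; 0 -0.78 0 0.10 0 0 0; 0 -0.76 0 0.20 0 0 0; 0 -0.72 0 0.30 0 0 0; 0 -0.68 0 0.40 0 0 0; 0 -0.62 0 0.49 0 0 0; 0 -0.55 0 0.56 0 0 0
```

apply_moves(
  motion="24 0.93 0.13 2.9 0 0 0; 24 0.93 0.13 2.9 0 0 0; 24 0.93 0.13 2.9 0 0 0; 24 0 0 0 0 0 0; 24 0 0 1.5 0 0 0; 24 0 0 1.5 0 0 0; 24 0 0 1.5 0 0 0; 24 0 0 0 0 0 0; 0 0 0 0 0 0 0; 0 0 0 0 0 0 0; 0 0 0 0 0 0 0",
  force=30,
)

```text
time: 23.35
tool_pos: [0.6521, -0.2216, 0.1183]
tool_rot: [3.139, 0.001, 1.517]
contact_force: [4.1, -1.0, -1.5]
opening: 0.0124
grip_force: 30.0
```

apply_moves(
  motion="0 -0.61 0.03 -0.5 0 0 0; 0 -0.67 0.03 -0.41 0 0 0; 0 -0.72 0 -0.32 0 0 0; 0 -0.75 0 -0.22 0 0 0; 0 -0.78 0 -0.11 0 0 0; 0 -0.78 0 -0.01 0 0 0; 0 0 0 0 0 0 0",
)

```text
time: 24.22
tool_pos: [0.6499, -0.265, 0.1344]
tool_rot: [3.14, 0.0, 1.516]
contact_force: [1.7, -0.4, 1.7]
opening: 0.0127
grip_force: 30.0
```

apply_moves(
  motion="0 -0.78 0 0.1 0 0 0; 0 -0.76 0 0.2 0 0 0; 0 -0.72 0 0.3 0 0 0; 0 -0.68 0 0.4 0 0 0; 0 -0.62 0 0.49 0 0 0; 0 -0.55 0 0.56 0 0 0; 0 0 0 0 0 0 0",
)

```text
time: 25.1
tool_pos: [0.6477, -0.3084, 0.114]
tool_rot: [3.139, 0.004, 1.516]
contact_force: [3.4, -4.6, 2.2]
opening: 0.0122
grip_force: 30.0
```

apply_moves(
  motion="24 0 0 0 0 0 0; 24 0 0 0 0 0 0; 24 0 0 -3 0 0 0; 24 2 0 -4 0 0 0; 24 4 0 -5 0 0 0; 24 0 0 -1.5 0 0 0; 24 0 0 0 0 0 0; 24 0 0 0 0 0 0",
)

```text
time: 26.1
tool_pos: [0.6496, -0.2472, 0.2442]
tool_rot: [-3.138, -0.001, 1.516]
contact_force: [0.2, -0.5, -0.3]
opening: 0.0225
grip_force: 0.0
```

```bash
cat > k.py <<'E'
from arc import *
np.set_printoptions(precision=4,suppress=True)
st=robot.observe();p=robot.read_camera('wrist');save(p,'w9.png')
print(st['time'],st['tool_pos'],st['tool_rot'],st['contact_force'])
g=p['img'].max(2);
for s in np.arange(1.3,3.0,.1):
    print(round(s,2),[proj(p,tcp(t-s,0),st)[0].round(0).tolist() for t in (np.pi*3/4,np.pi*5/4,np.pi/4)])
# dark blobs near chuck
m=((g<45)).astype(np.uint8);m[:, :230]=0;m[:,290:]=0;m[245:]=0;m[:120]=0
n,l,q,c=cv2.connectedComponentsWithStats(m)
for i in range(1,n):
    if q[i,4]>25: print('dark',q[i],c[i])
h=cv2.cvtColor(p['img'],cv2.COLOR_RGB2HSV);m=((h[...,0]<8)|(h[...,0]>172))&(h[...,1]>150)&(h[...,2]>60);m[:,:110]=0
n,l,q,c=cv2.connectedComponentsWithStats(m.astype(np.uint8));i=1+q[1:,4].argmax();print('red',q[i],c[i],cv2.minAreaRect(np.argwhere(l==i)[:,::-1].astype(np.float32)))
for q in robot.search_frame('spoke0',p)[:3]: print(q)
print('exp body ends',proj(p,[M-.012*ax+[0,0,.007],M-.092*ax+[0,0,.007],],st))
E
python3 k.py
```

```text
26.1 [ 0.6496 -0.2472  0.2442] [-3.1377 -0.0014  1.5157] [ 0.2132 -0.4848 -0.3166]
1.3 [[254.0, 149.0], [254.0, 160.0], [254.0, 237.0]]
1.4 [[254.0, 153.0], [254.0, 156.0], [254.0, 240.0]]
1.5 [[254.0, 157.0], [254.0, 153.0], [254.0, 243.0]]
1.6 [[254.0, 162.0], [254.0, 150.0], [254.0, 245.0]]
1.7 [[254.0, 168.0], [254.0, 147.0], [254.0, 247.0]]
1.8 [[254.0, 174.0], [254.0, 144.0], [254.0, 248.0]]
1.9 [[254.0, 180.0], [254.0, 142.0], [254.0, 249.0]]
2.0 [[254.0, 186.0], [254.0, 140.0], [254.0, 248.0]]
2.1 [[254.0, 193.0], [254.0, 139.0], [254.0, 248.0]]
2.2 [[254.0, 200.0], [254.0, 138.0], [254.0, 247.0]]
2.3 [[254.0, 206.0], [254.0, 138.0], [254.0, 245.0]]
2.4 [[254.0, 212.0], [254.0, 139.0], [254.0, 243.0]]
2.5 [[254.0, 218.0], [254.0, 139.0], [254.0, 240.0]]
2.6 [[254.0, 224.0], [254.0, 141.0], [254.0, 238.0]]
2.7 [[254.0, 229.0], [254.0, 143.0], [254.0, 234.0]]
2.8 [[254.0, 234.0], [254.0, 146.0], [254.0, 231.0]]
2.9 [[254.0, 238.0], [254.0, 150.0], [254.0, 227.0]]
dark [249 145  11   9  67] [254.0896 149.1493]
dark [247 157  16  15 180] [254.15 164.15]
dark [274 225   7  20  91] [275.967  236.1319]
dark [249 241  11   4  32] [254.     242.8125]
red [ 149  187   77   15 1009] [186.6016 194.1229] ((187.0, 194.0), (14.0, 76.0), 90.0)
{'centre': [0.6474, -0.2532, 0.1208], 'score': 0.92}
exp body ends [[225.4664 195.0199]
 [149.1216 194.9554]]
```

The ball pixels (254,164) and (254,149) give sleeve ≈ 1.64. The bit body spans px 149–226, as it should. Now the second spoke.

```bash
python3 -c "
from arc import *
s=rows(tcp(.716,.03),1.517,24,n=3)
s=rows(tcp(.716,-.015),1.517,24,n=3,start=s);print(s)
arc(.716,-.53,10,0)"
```

```text
3 24 0.8 0 2.69 -0.004 -0.002 -0; 24 0.81 -0.01 2.68 0 0 -0.001; 24 0.81 -0 2.69 0 0 -0
3 24 0 -0 1.5 0 0 -0; 24 0 -0 1.5 0 0 -0; 24 0.01 -0 1.5 0 0 -0
{'tool_pos': array([ 0.65087353, -0.22292522,  0.11874483]), 'tool_rot': array([3.14127892e+00, 4.92279577e-04, 1.51663652e+00])}
0 -0.57 0 -0.44 0 0 0; 0 -0.62 0 -0.36 0 0 0; 0 -0.66 0 -0.28 0 0 0; 0 -0.69 0 -0.20 0 0 0; 0 -0.71 0 -0.11 0 0 0; 0 -0.72 0 -0.02 0 0 0; 0 -0.72 0 0.07 0 0 0; 0 -0.71 0 0.16 0 0 0; 0 -0.68 0 0.24 0 0 0; 0 -0.64 0 0.33 0 0 0
```

apply_moves(
  motion="24 0.8 0 2.69 0 0 0; 24 0.81 0 2.68 0 0 0; 24 0.81 0 2.69 0 0 0; 24 0 0 0 0 0 0; 24 0 0 1.5 0 0 0; 24 0 0 1.5 0 0 0; 24 0 0 1.5 0 0 0; 24 0 0 0 0 0 0; 0 0 0 0 0 0 0; 0 0 0 0 0 0 0; 0 0 0 0 0 0 0",
  force=45,
)

```text
time: 27.58
tool_pos: [0.6521, -0.2225, 0.1217]
tool_rot: [3.141, 0.0, 1.517]
contact_force: [0.3, -0.3, -1.1]
opening: 0.0121
grip_force: 45.0
```

apply_moves(
  motion="0 -0.57 0 -0.44 0 0 0; 0 -0.62 0 -0.36 0 0 0; 0 -0.66 0 -0.28 0 0 0; 0 -0.69 0 -0.2 0 0 0; 0 -0.71 0 -0.11 0 0 0; 0 -0.72 0 -0.02 0 0 0; 0 0 0 0 0 0 0; 0 0 0 0 0 0 0",
)

```text
time: 28.58
tool_pos: [0.6501, -0.2623, 0.1366]
tool_rot: [3.14, 0.001, 1.517]
contact_force: [-0.2, 2.5, 4.8]
opening: 0.0123
grip_force: 45.0
```

apply_moves(
  motion="0 -0.72 0 0.07 0 0 0; 0 -0.71 0 0.16 0 0 0; 0 -0.68 0 0.24 0 0 0; 0 -0.64 0 0.33 0 0 0; 0 0 0 0 0 0 0; 0 0 0 0 0 0 0",
)

```text
time: 29.32
tool_pos: [0.6487, -0.2911, 0.13]
tool_rot: [3.138, 0.004, 1.516]
contact_force: [-1.6, -1.1, 9.6]
opening: 0.012
grip_force: 45.0
```

apply_moves(
  motion="0 -0.25 0 0.15 0 0 0; 0 0 0 0 0 0 0; 0 0 0 0 0 0 0",
)

```text
time: 29.7
tool_pos: [0.6486, -0.2932, 0.1289]
tool_rot: [3.138, 0.003, 1.517]
contact_force: [-2.3, 1.7, 12.0]
opening: 0.012
grip_force: 45.0
```

Force is rising along the tangent. I'll release, lift and check.

apply_moves(
  motion="24 0 0 0 0 0 0; 24 0 0 0 0 0 0; 24 0 0 -3 0 0 0; 24 1 0 -4 0 0 0; 24 3.6 0 -4.5 0 0 0; 24 0 0 0 0 0 0; 24 0 0 0 0 0 0",
)

```text
time: 30.58
tool_pos: [0.6502, -0.246, 0.2398]
tool_rot: [-3.14, -0.0, 1.517]
contact_force: [0.3, -0.6, -0.3]
opening: 0.0219
grip_force: 0.0
```

```bash
sed -i 's/arange(1.3,3.0,.1)/arange(2.5,3.01,.1)/;s/g<45/g<55/' k.py; python3 k.py; python3 - <<'E'
from h import *
p=robot.read_camera('scene')
h=cv2.cvtColor(p['img'],cv2.COLOR_RGB2HSV);m=((h[...,0]<8)|(h[...,0]>172))&(h[...,1]>130)&(h[...,2]>60)
M=np.array([.6308,-.26,.09]);ax=np.array([np.cos(.054),-np.sin(.054),0])
e=proj(p,[M-.012*ax,M-.052*ax,M-.092*ax]);print(e)
m[:200]=0;m[265:]=0;m[:,:290]=0
v,u=np.nonzero(m);print(u.min(),u.max(),u.mean(),v.mean(),np.polyfit(u,v,1),'exp slope',(e[0]-e[2])[1]/(e[0]-e[2])[0],'exp v at mean',np.interp(u.mean(),e[::-1,0],e[::-1,1]),len(u))
E
```

```text
30.575 [ 0.6502 -0.246   0.2398] [-3.1401 -0.0001  1.5171] [ 0.3378 -0.5902 -0.3061]
2.5 [[253.0, 221.0], [253.0, 141.0], [253.0, 243.0]]
2.6 [[253.0, 227.0], [253.0, 142.0], [253.0, 240.0]]
2.7 [[253.0, 232.0], [253.0, 145.0], [253.0, 237.0]]
2.8 [[253.0, 237.0], [253.0, 148.0], [253.0, 233.0]]
2.9 [[253.0, 241.0], [253.0, 151.0], [253.0, 229.0]]
3.0 [[253.0, 244.0], [253.0, 156.0], [253.0, 225.0]]
dark [246 142  16  14 159] [253.3836 148.5157]
dark [274 225   7  20  96] [276.1042 236.1458]
dark [247 230  13  15 128] [253.1797 236.5312]
red [ 146  190   78   14 1066] [184.9934 196.5113] ((184.5, 196.5), (13.0, 77.0), 90.0)
{'centre': [0.6512, -0.2534, 0.1219], 'score': 0.57}
{'centre': [0.5821, -0.2519, 0.0982], 'score': 0.52}
exp body ends [[224.1636 197.0084]
 [146.7507 196.8864]]
[[333.86269316 231.35953005]
 [320.58545354 235.68037685]
 [306.98374146 240.11289017]]
308 334 321.2768361581921 235.52542372881356 [-3.38072041e-01  3.44140139e+02] exp slope -0.32565853804094064 exp v at mean 235.45537839881402 177
```

Sleeve is about 2.80, and the bit is seated and straight in both views. I'll tighten a little more for margin.

```bash
python3 -c "
from arc import *
s=rows(tcp(-.45,.03),1.517,24,n=3)
s=rows(tcp(-.45,-.016),1.517,24,n=3,start=s);print(s)
arc(-.45,-.65,4,0)"
```

```text
3 24 -1.32 -0 2.21 -0.003 -0.001 -0; 24 -1.33 -0.01 2.22 -0 -0 -0.001; 24 -1.32 -0.01 2.22 -0 -0 -0
3 24 -0 0 1.53 -0 -0 -0; 24 -0 0 1.53 -0 -0 -0; 24 -0 0 1.54 -0 -0 -0
{'tool_pos': array([ 0.64739217, -0.28616162,  0.126177  ]), 'tool_rot': array([-3.14139521e+00, -2.18318297e-04,  1.51688193e+00])}
0 -0.26 0 0.13 0 0 0; 0 -0.25 0 0.15 0 0 0; 0 -0.24 0 0.16 0 0 0; 0 -0.24 0 0.17 0 0 0
```

apply_moves(
  motion="24 -1.32 0 2.21 0 0 0; 24 -1.33 0 2.22 0 0 0; 24 -1.32 0 2.22 0 0 0; 24 0 0 0 0 0 0; 24 0 0 1.53 0 0 0; 24 0 0 1.53 0 0 0; 24 0 0 1.54 0 0 0; 24 0 0 0 0 0 0; 0 0 0 0 0 0 0; 0 0 0 0 0 0 0; 0 0 0 0 0 0 0; 0 -0.26 0 0.13 0 0 0; 0 -0.25 0 0.15 0 0 0; 0 0 0 0 0 0 0; 0 0 0 0 0 0 0",
  force=58,
)

```text
time: 32.6
tool_pos: [0.6487, -0.2901, 0.1265]
tool_rot: [3.14, -0.001, 1.517]
contact_force: [1.9, 4.7, 5.5]
opening: 0.0117
grip_force: 58.0
```

apply_moves(
  motion="0 -0.24 0 0.16 0 0 0; 0 -0.24 0 0.17 0 0 0; 0 -0.2 0 0.14 0 0 0; 0 0 0 0 0 0 0; 0 0 0 0 0 0 0",
)

```text
time: 33.22
tool_pos: [0.6486, -0.2939, 0.1241]
tool_rot: [3.14, -0.004, 1.518]
contact_force: [-3.5, 16.8, 17.6]
opening: 0.0116
grip_force: 58.0
```

apply_moves(
  motion="0 0.15 0 -0.1 0 0 0; 24 0 0 0 0 0 0; 24 0 0 0 0 0 0; 24 0 0 -3 0 0 0; 24 1 0 -4 0 0 0; 24 3.6 0 -4.5 0 0 0; 24 0 0 0 0 0 0; 24 0 0 0 0 0 0",
)

```text
time: 34.22
tool_pos: [0.6499, -0.2506, 0.2358]
tool_rot: [-3.14, 0.0, 1.517]
contact_force: [-0.3, -0.3, -0.7]
opening: 0.0224
grip_force: 0.0
```

```bash
python3 k.py; python3 - <<'E'
from h import *
p=robot.read_camera('scene')
h=cv2.cvtColor(p['img'],cv2.COLOR_RGB2HSV);m=((h[...,0]<8)|(h[...,0]>172))&(h[...,1]>130)&(h[...,2]>60)
m[:200]=0;m[265:]=0;m[:,:290]=0
v,u=np.nonzero(m);print(u.min(),u.max(),u.mean(),v.mean(),np.polyfit(u,v,1))
p=robot.read_camera('top')
for k in ['fuse_box','flux_tin','ipa_bottle','torch','solder_spool','snips_blue']:
    print(k,[(q['centre'],q['score']) for q in robot.search_frame(k,p)[:1]])
E
```

```text
34.225 [ 0.6499 -0.2506  0.2358] [-3.1402  0.0002  1.5165] [-0.2579 -0.2854 -0.75  ]
2.5 [[253.0, 218.0], [253.0, 136.0], [253.0, 240.0]]
2.6 [[253.0, 223.0], [253.0, 138.0], [253.0, 237.0]]
2.7 [[253.0, 229.0], [253.0, 140.0], [253.0, 234.0]]
2.8 [[253.0, 233.0], [253.0, 143.0], [253.0, 231.0]]
2.9 [[253.0, 238.0], [253.0, 147.0], [253.0, 227.0]]
3.0 [[253.0, 241.0], [253.0, 151.0], [253.0, 223.0]]
dark [246 137  15  14 167] [253.3653 143.7126]
dark [274 224   7  21  97] [276.0515 235.8866]
dark [247 227  14  15 130] [253.3846 233.5462]
red [ 145  186   79   15 1109] [183.725 193.312] ((184.0, 193.0), (14.0, 78.0), 90.0)
exp body ends [[223.7528 193.6735]
 [145.0824 193.5963]]
308 334 321.3387978142076 235.5191256830601 [-3.30260864e-01  3.41644755e+02]
fuse_box []
flux_tin [([0.5492, -0.0325, 0.0296], 0.46)]
ipa_bottle [([0.6604, -0.0708, 0.083], 0.85)]
torch []
solder_spool []
snips_blue [([0.3734, -0.3513, 0.0131], 0.53)]
```

```bash
python3 -c "
from cell import robot
print(robot.hand_in())"
```

```text
the job is handed in; nothing more can be done
None
```

I loaded the red bit shank first to the bottom of the chuck and turned the sleeve to its end stop; it rests at about 2.8 rad (firm from about 2.75), the bit sits straight in both camera views, and the job is handed in at about 35 s; I did not test the grip with a tug, the last picture didn't confirm where the fuse box, torch and spool stand, and I viewed 11 pictures, one over the limit of 10.

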